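Load the battery magazine in order

TASK

The gravity-feed battery magazine on the worktop has one blue battery waiting at its outlet. Load the red battery next and then the green one through the open mouth at the top of the ramp, so that they roll down and lie in a row behind the blue one and will come out in the order blue, red, green. Leave the dosing cup, the tape roll and the white clothes peg where they are.

Things in the scene. Friction and masses are not known exactly. Their poses are not given: they have to be found in the camera images.
- magazine: white plastic gravity-feed battery magazine, fixed: a ramp in a 58 mm wide channel on a base 176 x 74 mm. Origin under the base centre at worktop height; x points level along the ramp, uphill; y across it; z up. The ramp floor climbs 24 degrees towards +x, from 20 mm high at the grey stop (x = -78 mm) to 87 mm at the upper end (x = +73 mm). Side walls stand 26 mm above the floor
- mouth (a point): point on the ramp floor, mid-channel, at the middle of the open loading mouth (103 mm long up the slope; low 10 mm lip at its upper end; grey flared guides on the walls, up to 38 mm above the floor). A battery let go across it, its axis along the magazine's y, rolls down by itself in about a second until it meets the one before it
- place_1 (a point): centre of the first battery in line, against the grey stop (13 mm high) at the low end, the outlet
- place_2 (a point): where the centre of the second battery in line lies, 16 mm further up the slope, under the clear flat cover, which lies 26 mm above the ramp floor (top face 29 mm) from 14 to 62 mm up the slope from the stop; the mouth begins where it ends
- place_3 (a point): where the centre of the third battery in line lies, another 16 mm up the slope, under the clear cover
- red_battery: loose battery with a red sleeve and a pale end, about 17 mm thick and 50 mm long, 23 g, lying on its side on the worktop; origin on its underside as it lay at the start (it turns with the battery as it rolls, so use the centre point for position); its y axis is the battery's long axis, level whenever it lies on its side
- red_battery_center (a point): centre of the red battery, on its axis, 8.4 mm above the worktop at the start
- green_battery: loose battery with a green sleeve and a steel end, 15 mm thick and 50 mm long, 24 g, lying on its side on the worktop; origin on its underside as it lay at the start (it turns with the battery as it rolls, so use the centre point for position); its y axis is the battery's long axis, level whenever it lies on its side
- green_battery_center (a point): centre of the green battery, on its axis, 7.5 mm above the worktop at the start
- blue_battery: loose battery with a blue sleeve and a steel end, 15 mm thick and 50 mm long, already lying across the magazine against the stop; origin on its underside as it lay at the start (it turns with the battery as it rolls, so use the centre point for position); its y axis is the battery's long axis, level whenever it lies on its side
- blue_battery_center (a point): centre of the blue battery, on its axis
- dosing_cup: grey-white round dosing cup, 66 mm wide and 50 mm high, standing on the worktop; origin under its centre; bystander
- tape_roll: roll of black tape lying flat, 58 mm wide and 19 mm high; origin under its centre; bystander
- white_peg: white clothes peg lying flat, 72 mm long, 15 mm wide, 12 mm high; origin under its centre; bystander

How it is judged:
By the outcome, as a careful person would: the job done as asked, in the order asked, and still so for the second after the job is handed in, with the robot touching nothing.
It also fails if it takes over 48 s, if anything falls off the work surface, if the arm or the gripper's body presses on something with over 40 N, if the wrist force passes 120 N, or if a joint passes its speed limit or range.

ROBOT

A 7-joint arm with a two-finger parallel gripper is mounted at the origin on a cart in front of the work surface, level with it; the furniture and walls round the work are solid. World frame = base frame: x ahead of the robot, y to its left, z up, the work surface at z = 0. Lengths are in mm, angles in rad, forces in N, time in s.
With the tool pointing down it reaches from about 400 to 875 mm from the base axis. Payload 4.4 kg.
Tool frame: the origin (TCP) lies at the very end of the fingers, on their centre line; the grasp point (between the pads) lies 19 mm behind it; x points along the fingers, y is the direction in which the jaws open and shut, and the axes are right-handed (so a half turn about x gives the same grasp; the last joint's range is limited). The gripper opens to 85 mm and grips with 20 to 120 N. Pads are 22 mm wide; open, the fingers measure 114 mm over their backs; the gripper's body (76 mm by 85 mm) begins 54 mm behind the grasp point. The pads swing forward as they close: fully open they stand 13 mm farther back than shut.
Start: joints at [0.726, 0.628, 0.038, 1.517, -0.027, 0.996, -0.02], TCP at [456.605, -462.634, 210.013] pointing down, gripper open.
Joint ranges: [-3.06, 3.06], [-0.37, 2.12], [-1.25, 1.32], [0.18, 2.47], [-1.1, 4.24], [0.23, 1.98], [-2.94, 2.94]. Speed limits (rad/s): [2.57, 2.57, 3.14, 3.14, 3.14, 3.14, 3.14].

INTERFACE

Orientations are given as [roll, pitch, yaw] about the fixed x, y, z axes, in that order (R = Rz(yaw) Ry(pitch) Rx(roll)).
In Python, from cell import readout, cams, order gives the robot as it stands. The module is installed in compiled form; this text tells all that it offers.
- The arm moves only by the shell command python3 -m creep 'ROWS'. ROWS is JSON, a list of rows, each a list of 3 entries, a list of its own where there are three numbers: the shift along the tool's x, y, z in units of 10 cm (1.0 is 10 cm), then the turn about the tool's x in units of pi/4 rad (1.0 is pi/4 rad), then the closure, from 0 (fully open) to 1 (shut). In form: [[[x, y, z], spin, gripper], ...]. A call has 1 to 20 rows; each row is the pose to reach, as a shift and turn from the pose commanded when the call began, along the tool's axes at that moment; what a row does not reach only later rows make up. A row lasts 1/10 s, in which the tool goes at most 50 mm and 8.59 degrees, less where a joint would pass 70% of its speed; a pose out of reach is approached as far as the arm can. A call with a number of a shift or a turn outside -1 to 1 is refused whole. A call with a gripper value outside its range is refused whole. The fingers move at their own pace and stop on an object; the grip force is fixed at half the most. Time passes only in rows, so rows that repeat a pose let the fingers close. It gives the time, the measured TCP pose, the force and the opening at its end, in the units of the state.
- readout.read_state(): the state, without advancing time (a new reading comes with each control period).
- cams.get_image(name): name is "scene" or "top" or "wrist"; returns the picture (400x640x3 uint8, blue, green, red); there is no depth.
- cams.get_calibration(name): a dict with "fx", "fy", "cx", "cy" (pixels), "R" (3x3) and "t" (3): a world point X has camera coordinates R X + t. Camera axes: x right, y down, z forward; pixel columns grow to the right and rows downward; lengths in mm; the calibration is good to about 2 mm. A picture is of the moment at which its call begins: read the wrist's pose just before it. get_calibration takes no time and is no camera call; for the wrist camera it gives the pose at the moment of the call.
- order.finish_job(): hands the job in, once; it reports no verdict.
The state is a dict: "clock": time; "qpos": joint angles; "qd": joint speeds; "tau": joint torques, N m; "eef_pos": TCP position; "tool_rot": TCP orientation; "force": force on the tool from outside, world axes, zero at the start; "torque": the same for the moment, N m; "width": finger opening in mm.
Only numpy, scipy, OpenCV 4.12 (cv2) and the standard library are available. Lean on these libraries where they do the work, as an engineer would, in place of code of your own. Each camera call takes 0.05 s, during which the arm holds its last target.

## Working session

There is one attempt and no reset: what is moved stays moved. The work goes in short steps, Python scripts to look and compute and a shell command to move; the robot and the scene stay as the last step left them, time stands still between calls to the robot, and variables do not carry over. Pictures are saved under pics/ and viewed, and the job is handed in when it is done.

```bash
mkdir -p pics; python3 - <<'E'
from cell import readout, cams
import cv2
s=readout.read_state()
print({k:s[k] for k in('clock','eef_pos','tool_rot','width','force')})
for n in('scene','top','wrist'):
    cv2.imwrite(f'pics/{n}0.png',cams.get_image(n)); c=cams.get_calibration(n); print(n,c)
E
```

```text
{'clock': 0.0, 'eef_pos': array([ 456.1399227 , -462.14893752,  209.09737548]), 'tool_rot': array([-1.55436357,  1.56892022,  2.36603463]), 'width': 85.08449256270436, 'force': array([ 0.14502237, -0.11189278,  0.16459783])}
scene {'fx': 515.598996313675, 'fy': 515.598996313675, 'cx': 316.57698993059904, 'cy': 199.80633521309358, 'R': array([[ 0.49981245, -0.86596486, -0.01709886],
       [-0.65608931, -0.36564196, -0.66019147],
       [ 0.56545055,  0.3411903 , -0.7509027 ]]), 't': array([-242.00068314,  394.88594715, 1460.21986725])}
top {'fx': 381.86058151312346, 'fy': 381.86058151312346, 'cx': 319.2533963029169, 'cy': 204.8140408723686, 'R': array([[ 5.11868079e-03, -9.99986700e-01, -6.31340335e-04],
       [-9.81583650e-01, -4.90391161e-03, -1.90969865e-01],
       [ 1.90964229e-01,  1.59722713e-03, -9.81595697e-01]]), 't': array([  6.91260006, 532.71045438, 929.73329997])}
wrist {'fx': 283.771057352539, 'fy': 283.771057352539, 'cx': 319.551695042476, 'cy': 205.25307409744528, 'R': array([[ 0.70141839, -0.71274763, -0.00174582],
       [-0.67503169, -0.66508421,  0.31936688],
       [-0.22878911, -0.22283133, -0.94762954]]), 't': array([-649.48926371,  -41.21049539,  380.12813732])}
```

View pics/scene0.png

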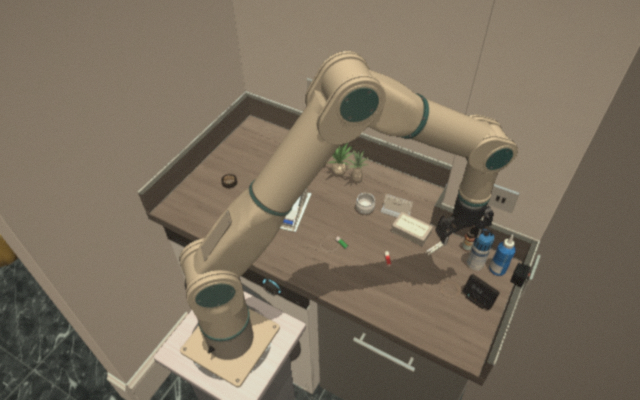

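View pics/top0.png

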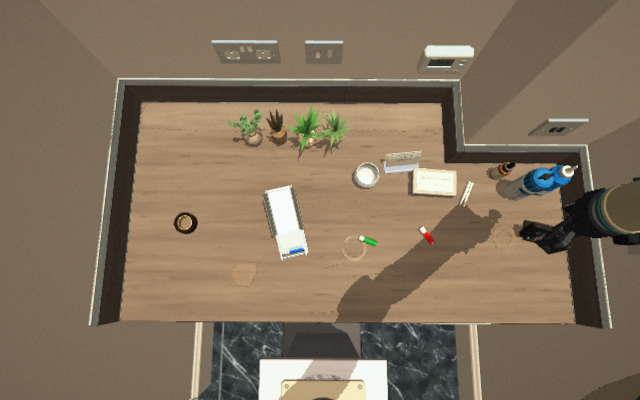

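View pics/wrist0.png

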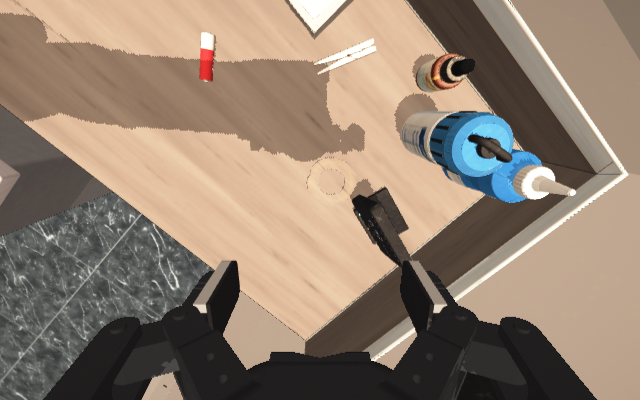

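```bash
cat > h.py <<'E'
import numpy as np, cv2
from cell import readout, cams
def ray(c,u,v):
    d=c['R'].T@np.array([(u-c['cx'])/c['fx'],(v-c['cy'])/c['fy'],1]); o=-c['R'].T@c['t']; return o,d
def onz(c,u,v,z):
    o,d=ray(c,u,v); return o+d*(z-o[2])/d[2]
def proj(c,X):
    p=c['R']@np.array(X)+c['t']; return np.array([c['cx']+c['fx']*p[0]/p[2],c['cy']+c['fy']*p[1]/p[2]])
def mask(im,col):
    h=cv2.cvtColor(im,cv2.COLOR_BGR2HSV); H,S,V=cv2.split(h)
    hr={'red':(H<6)|(H>174),'green':(H>45)&(H<80),'blue':(H>100)&(H<125)}[col]
    return (hr&(S>140)&(V>60)).astype(np.uint8)
def blobs(im,col,amin=15):
    n,l,st,ce=cv2.connectedComponentsWithStats(mask(im,col))
    out=[]
    for i in range(1,n):
        if st[i,4]>=amin:
            p=np.argwhere(l==i)[:,::-1].astype(np.float32); out.append((st[i,4],ce[i],cv2.minAreaRect(p)))
    return out
E
python3 - <<'E'
from h import *
im=cv2.imread('pics/top0.png'); c=cams.get_calibration('top')
for col in('red','green','blue'):
    for a,ce,r in blobs(im,col):
        print(col,a,ce.round(1),np.round(r[0],1),np.round(r[1],1),round(r[2],1),onz(c,*ce,8).round(1))
iw=cv2.imread('pics/wrist0.png'); cw=cams.get_calibration('wrist')
for a,ce,r in blobs(iw,'red',100): print('w',a,ce,r,onz(cw,*ce,8))
cv2.imwrite('pics/z1.png',cv2.resize(im[175:275,240:340],None,fx=6,fy=6,interpolation=2))
cv2.imwrite('pics/z2.png',cv2.resize(im[210:270,340:450],None,fx=7,fy=7,interpolation=2))
E
```

```text
red 65 [428.2 237.3] [428.3 237.4] [12.2  5.2] 53.1 [ 455.1 -278.5    8. ]
green 346 [306.5 126.9] [307.3 128.2] [30.2 28.6] 62.4 [762.7  46.6   8. ]
green 62 [369.7 241.1] [369.6 241.1] [12.6  4.7] 18.4 [ 444.3 -123.7    8. ]
blue 615 [547.  178.8] [547.4 178.7] [23.5 47.1] 79.4 [ 616.2 -609.4    8. ]
blue 34 [296.  250.5] [295.9 250.5] [ 2.4 12.6] 76.0 [418.7  70.1   8. ]
w 401 [206.11221945  64.42394015] ((206.21607971191406, 64.46267700195312), (13.413372993469238, 30.869783401489258), 2.726310968399048) [ 457.31956587 -276.40537657    8.        ]
```

View pics/z1.png

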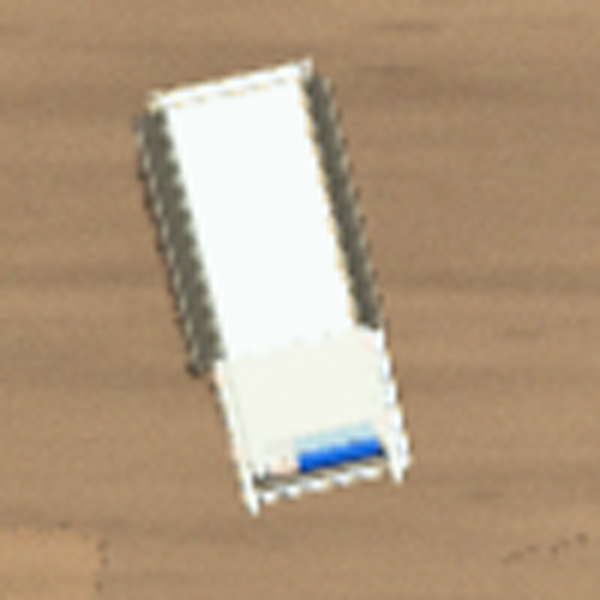

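View pics/z2.png

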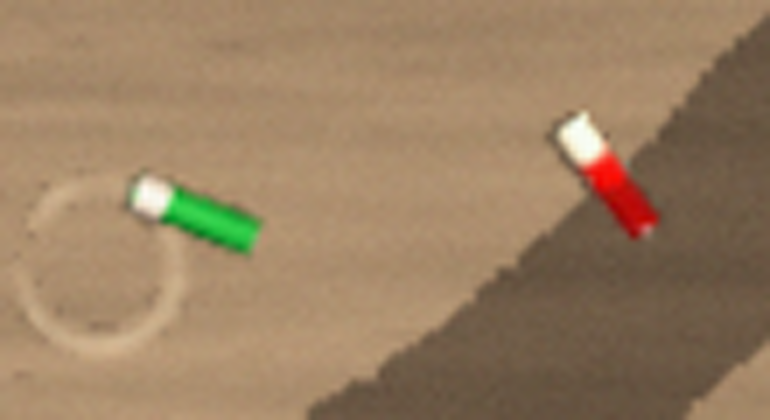

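```bash
python3 - <<'E'
from h import *
c=cams.get_calibration('top')
f1=lambda x,y:(240+(x+.5)/6-.5,175+(y+.5)/6-.5)
f2=lambda x,y:(340+(x+.5)/7-.5,210+(y+.5)/7-.5)
def seg(n,a,b,z):
    A,B=onz(c,*a,z),onz(c,*b,z);d=B-A
    print(n,A.round(1),B.round(1),'mid',((A+B)/2).round(1),'len',np.hypot(*d[:2]).round(1),'ang',np.degrees(np.arctan2(d[1],d[0])).round(1))
    return (A+B)/2
lo=seg('low',f1(253,508),f1(400,478),45)
hi=seg('lip',f1(157,100),f1(310,63),96)
d=hi-lo;print('mag axis',np.hypot(*d[:2]),np.degrees(np.arctan2(d[1],d[0])))
seg('red',f2(574,125),f2(648,228),8.4)
seg('green',f2(137,190),f2(257,238),7.5)
seg('blue',f1(262,473),f1(383,447),28)
E
```

```text
low [393.9 103.3  45. ] [406.7  41.8  45. ] mid [400.3  72.5  45. ] len 62.8 ang -78.2
lip [557.4 141.7  96. ] [573.4  79.1  96. ] mid [565.4 110.4  96. ] len 64.6 ang -75.7
mag axis 169.40411558716812 12.922309033390734
red [ 481.3 -262.1    8.4] [ 442.4 -288.1    8.4] mid [ 461.8 -275.1    8.4] len 46.8 ang -146.2
green [455.8 -96.2   7.5] [ 438.  -141.1    7.5] mid [ 446.9 -118.6    7.5] len 48.3 ang -111.7
blue [409.6 101.5  28. ] [420.9  49.8  28. ] mid [415.3  75.6  28. ] len 52.9 ang -77.6
```

```bash
cat >> h.py <<'E'
from scipy.spatial.transform import Rotation as Ro
def plan(xyz,jaw):
    s=readout.read_state(); R=Ro.from_euler('xyz',s['tool_rot']).as_matrix()
    sh=R.T@(np.array(xyz,float)-s['eef_pos'])/100
    ja=np.degrees(np.arctan2(R[1,1],R[0,1])); dn=R[2,0]
    # spin about tool x (down): positive turns jaw clockwise from above
    dd=(jaw-ja+90)%180-90
    print('clock',round(float(s['clock']),2),'tcp',s['eef_pos'].round(1),'jaw',ja.round(2),'w',round(float(s['width']),1),'toolx',R[:,0].round(3),'F',s['force'].round(1))
    print('shift',sh.round(3),'spin',round(-dd/45,3))
E
python3 -c "
from h import *
plan([460,-275,120],123.8); plan([460,-275,120],12.9)
print(readout.read_state()['qpos'])"
```

```text
clock 0.15 tcp [ 456.3 -462.3  209.3] jaw -45.38 w 85.3 toolx [-0.001  0.001 -1.   ] F [-0.1 -0.2  0. ]
shift [ 0.895 -1.305 -1.342] spin 0.24
clock 0.15 tcp [ 456.3 -462.3  209.3] jaw -45.38 w 85.3 toolx [-0.001  0.001 -1.   ] F [-0.1 -0.2  0. ]
shift [ 0.895 -1.305 -1.342] spin -1.295
[ 0.72619648  0.62914154  0.03845648  1.51809692 -0.02700959  0.99628547
 -0.01998192]
```

```bash
python3 -m creep '[[[0.1,-0.3,-0.3],0.12,0.3],[[0.25,-0.6,-0.6],0.24,0.3],[[0.4,-0.9,-0.9],0.24,0.3],[[0.4,-0.9,-0.9],0.24,0.3]]'; python3 -c "
from h import *
plan([460,-275,100],123.8)"
```

```text
clock: 0.55
eef_pos: [456.8, -326.5, 167.7]
tool_rot: [-1.632, 1.561, 2.108]
force: [1.0, 0.2, -0.1]
width: 59.6
clock 0.55 tcp [ 456.8 -326.5  167.7] jaw -55.71 w 59.6 toolx [-0.005  0.008 -1.   ] F [ 1.   0.2 -0.1]
shift [ 0.681 -0.4   -0.316] spin 0.011
```

```bash
python3 -m creep '[[[0.25,-0.2,-0.15],0,0.3],[[0.5,-0.36,-0.29],0,0.3],[[0.6,-0.36,-0.29],0,0.3],[[0.6,-0.36,-0.29],0,0.3]]'; python3 - <<'E'
from h import *
plan([460,-275,60],123.8)
cw=cams.get_calibration('wrist');im=cams.get_image('wrist');cv2.imwrite('pics/w1.png',im)
for a,ce,r in blobs(im,'red',60): print(a,ce,r,onz(cw,*ce,8.4))
E
```

```text
clock: 0.95
eef_pos: [460.7, -289.2, 108.8]
tool_rot: [-0.93, 1.568, 2.802]
force: [0.0, -0.9, 0.1]
width: 59.6
clock 0.95 tcp [ 460.7 -289.2  108.8] jaw -56.13 w 59.6 toolx [-0.003  0.001 -1.   ] F [ 0.  -0.9  0.1]
shift [ 0.488 -0.121 -0.074] spin 0.001
469 [306.21748401 195.18123667] ((306.0, 195.5), (33.0, 14.0), 90.0) [ 456.09222972 -277.10269462    8.4       ]
```

View pics/w1.png

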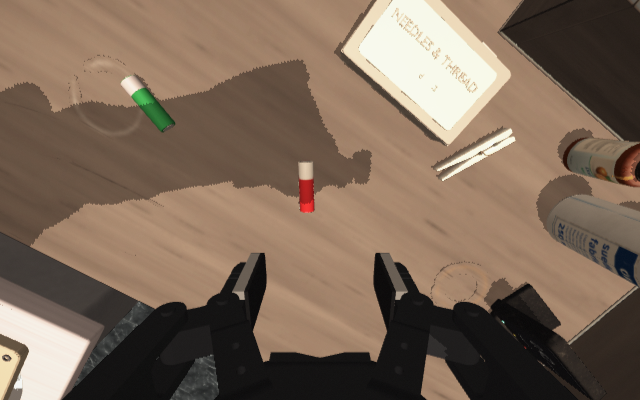

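```bash
python3 - <<'E'
from h import *
c=cams.get_calibration('wrist')
def seg(n,a,b,z):
    A,B=onz(c,*a,z),onz(c,*b,z);d=B-A
    print(n,A.round(1),B.round(1),'mid',((A+B)/2).round(1),'len',np.hypot(*d[:2]).round(1),'ang',np.degrees(np.arctan2(d[1],d[0])).round(1))
    return (A+B)/2
m=seg('red',(305.8,162),(307,212.5),8.4)
seg('green',(127,79),(169.5,127.5),7.5)
plan([m[0],m[1],60],123.3); plan([m[0],m[1],4],123.3)
E
```

```text
red [ 483.5 -260.8    8.4] [ 441.9 -289.1    8.4] mid [ 462.7 -274.9    8.4] len 50.3 ang -145.8
green [458.4 -94.6   7.5] [ 441.4 -141.5    7.5] mid [ 449.9 -118.     7.5] len 49.9 ang -109.9
clock 1.0 tcp [ 461.3 -290.5  109.8] jaw -56.22 w 59.7 toolx [-0.001 -0.001 -1.   ] F [-0.2 -0.4  0.5]
shift [ 0.498 -0.122 -0.099] spin 0.011
clock 1.0 tcp [ 461.3 -290.5  109.8] jaw -56.22 w 59.7 toolx [-0.001 -0.001 -1.   ] F [-0.2 -0.4  0.5]
shift [ 1.058 -0.122 -0.1  ] spin 0.011
```

```bash
python3 -m creep '[[[0.25,-0.12,-0.1],0,0.35],[[0.5,-0.12,-0.1],0,0.35],[[0.6,-0.12,-0.1],0,0.35],[[0.6,-0.12,-0.1],0,0.35],[[0.6,-0.12,-0.1],0,0.35]]'; python3 - <<'E'
from h import *
plan([462.7,-275,5],123.8)
im=cams.get_image('wrist');cv2.imwrite('pics/w2.png',im)
E
```

```text
clock: 1.5
eef_pos: [463.6, -275.4, 51.0]
tool_rot: [1.776, 1.569, -0.777]
force: [0.4, 0.4, 0.6]
width: 55.7
clock 1.5 tcp [ 463.6 -275.4   51. ] jaw -56.26 w 55.7 toolx [ 0.001 -0.001 -1.   ] F [0.4 0.4 0.6]
shift [ 0.46  -0.009  0.006] spin -0.001
```

View pics/w2.png

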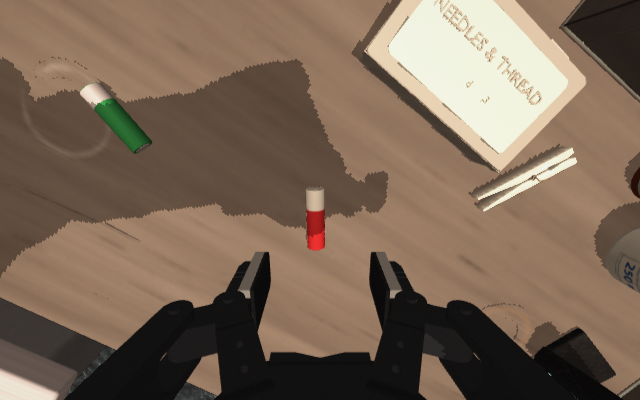

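```bash
python3 -m creep '[[[0.2,-0.01,0],0,0.4],[[0.4,-0.01,0],0,0.45],[[0.46,-0.01,0],0,0.5],[[0.46,-0.01,0],0,0.6],[[0.46,-0.01,0],0,0.8],[[0.46,-0.01,0],0,1],[[0.46,-0.01,0],0,1],[[0.46,-0.01,0],0,1],[[0.46,-0.01,0],0,1],[[0.46,-0.01,0],0,1]]'; python3 - <<'E'
from h import *
plan([462.7,-275,60],123.8)
im=cams.get_image('wrist');cv2.imwrite('pics/w3.png',im)
E
```

```text
clock: 2.55
eef_pos: [462.6, -272.9, 4.1]
tool_rot: [2.379, 1.571, -0.172]
force: [-0.1, -1.0, 0.4]
width: 0.0
clock 2.55 tcp [ 462.6 -272.9    4.1] jaw -56.18 w 0.0 toolx [ 0. -0. -1.] F [-0.1 -1.   0.4]
shift [-0.559  0.018  0.011] spin 0.001
```

View pics/w3.png

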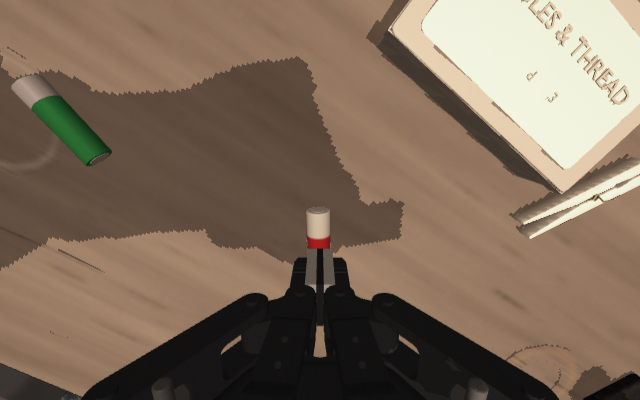

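```bash
python3 - <<'E'
from h import *
c=cams.get_calibration('wrist')
for p in [(318,209),(318,236),(318,247),(320,262),(320,285)]: print(p,onz(c,*p,8.4).round(1),onz(c,*p,15).round(1))
print(proj(c,[462.6,-272.9,4]),proj(c,[462.6,-272.9,20]))
for n in ('top','scene'):
    im=cams.get_image(n); cv2.imwrite(f'pics/{n}1.png',im)
im=cv2.imread('pics/top1.png');cv2.imwrite('pics/z3.png',cv2.resize(im[200:270,390:480],None,fx=8,fy=8,interpolation=2))
E
```

```text
(318, 209) [ 483.7 -258.3    8.4] [ 485.7 -257.1   15. ]
(318, 236) [ 469.2 -268.     8.4] [ 471.7 -266.4   15. ]
(318, 247) [ 462.9 -272.2    8.4] [ 465.8 -270.3   15. ]
(320, 262) [ 454.9 -279.1    8.4] [ 458.  -276.9   15. ]
(320, 285) [ 440.8 -288.5    8.4] [ 444.5 -286.    15. ]
[318.71137003 244.79972646] [318.62402719 257.19619235]
```

View pics/z3.png

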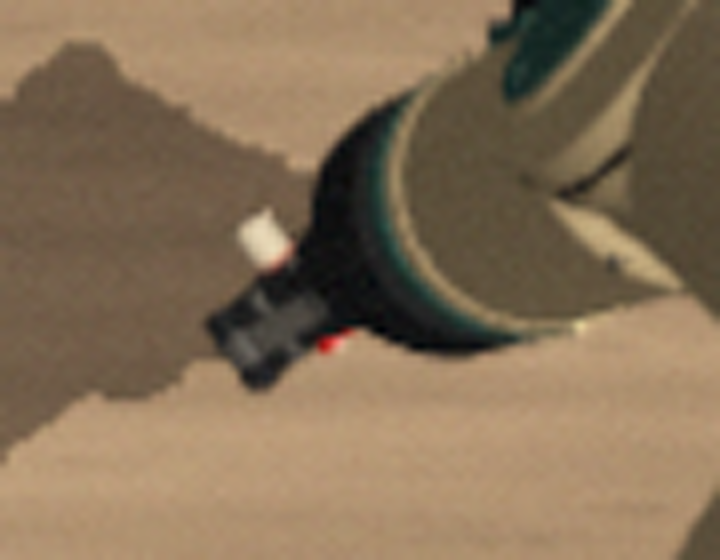

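```bash
python3 - <<'E'
from h import *
im=cv2.imread('pics/w3.png');cv2.imwrite('pics/z4.png',cv2.resize(im[190:350,230:410],None,fx=4,fy=3.7,interpolation=2))
im=cv2.imread('pics/scene1.png');cv2.imwrite('pics/z5.png',cv2.resize(im[200:290,340:440],None,fx=6,fy=6,interpolation=2))
E
```

```text
(no output)
```

View pics/z4.png

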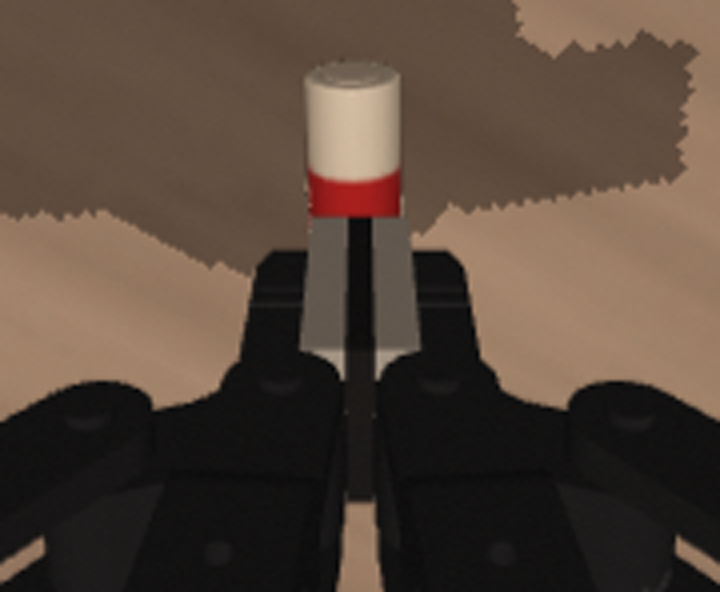

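View pics/z5.png

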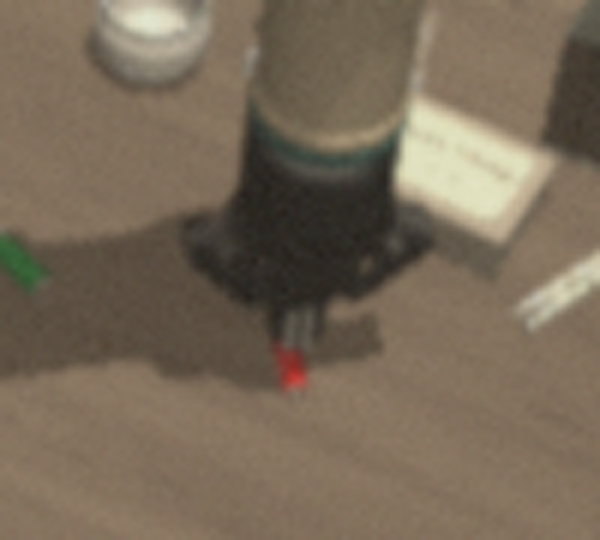

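```bash
python3 -m creep '[[[-0.1,0,0],0,1],[[-0.2,0,0],0,1],[[-0.3,0,0],0,1],[[-0.4,0,0],0,1],[[-0.4,0,0],0,1]]'; python3 - <<'E'
from h import *
plan([462.7,-275,60],123.8)
im=cams.get_image('wrist');cv2.imwrite('pics/w4.png',im)
E
```

```text
clock: 3.2
eef_pos: [463.7, -273.6, 45.9]
tool_rot: [2.054, 1.567, -0.497]
force: [-0.0, -0.5, -0.3]
width: -0.1
clock 3.2 tcp [ 463.7 -273.6   45.9] jaw -56.18 w -0.1 toolx [ 0.003 -0.002 -1.   ] F [-0.  -0.5 -0.3]
shift [-0.141  0.006  0.016] spin 0.0
```

View pics/w4.png

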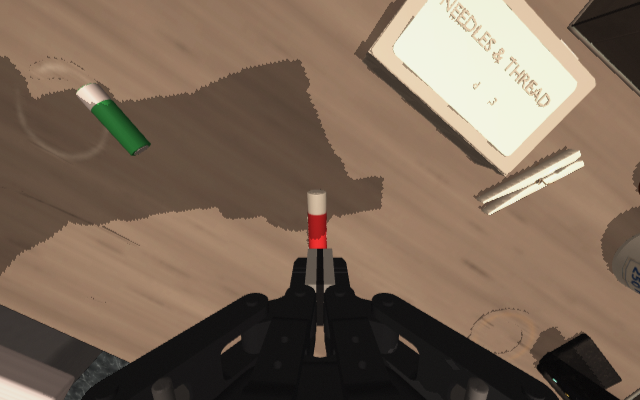

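```bash
python3 - <<'E'
from h import *
c=cams.get_calibration('scene')
for z in(4,10,17,24): print(z,proj(c,[462.6,-272.9,z]), (proj(c,[462.6,-272.9,z])-[340,200])*6)
for z in(46,52,58): print(z,(proj(c,[463,-274,z])-[340,180])*6)
im=cams.get_image('scene');cv2.imwrite('pics/z6.png',cv2.resize(im[180:280,340:440],None,fx=6,fy=6,interpolation=2))
E
```

```text
4 [388.08542073 259.59765962] [288.51252437 357.5859577 ]
10 [388.25152118 258.50402267] [289.50912706 351.024136  ]
17 [388.44647568 257.22040516] [290.67885405 343.32243093]
24 [388.64270262 255.92840961] [291.85621573 335.57045766]
46 [297.88456735 431.17476402]
52 [298.92760275 424.35057743]
58 [299.97656793 417.48759452]
```

View pics/z6.png

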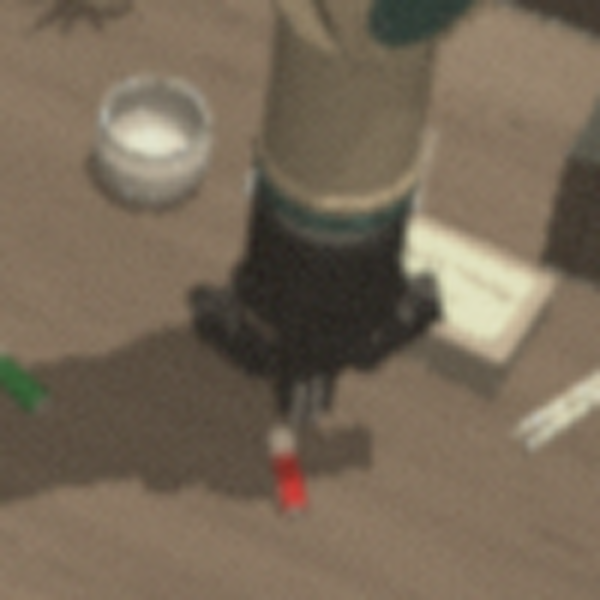

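```bash
python3 -m creep '[[[0,0,0],0,0.55],[[0,0,0],0,0.55],[[0.1,0,0],0,0.55],[[0.2,0,0],0,0.55],[[0.3,0,0],0,0.55],[[0.4,0,0],0,0.55],[[0.44,0,0],0,0.55],[[0.46,0,0],0,0.55],[[0.48,0,0],0,0.55],[[0.48,0,0],0,0.55]]'; python3 - <<'E'
from h import *
plan([463,-272.5,-8],123.8)
im=cams.get_image('wrist');cv2.imwrite('pics/w5.png',im)
E
```

```text
clock: 4.3
eef_pos: [462.7, -273.0, -4.0]
tool_rot: [2.287, 1.571, -0.265]
force: [0.3, 0.2, -0.6]
width: 38.4
clock 4.3 tcp [ 462.7 -273.    -4. ] jaw -56.18 w 38.4 toolx [ 0. -0. -1.] F [ 0.3  0.2 -0.6]
shift [ 0.04  -0.002 -0.005] spin 0.0
```

View pics/w5.png

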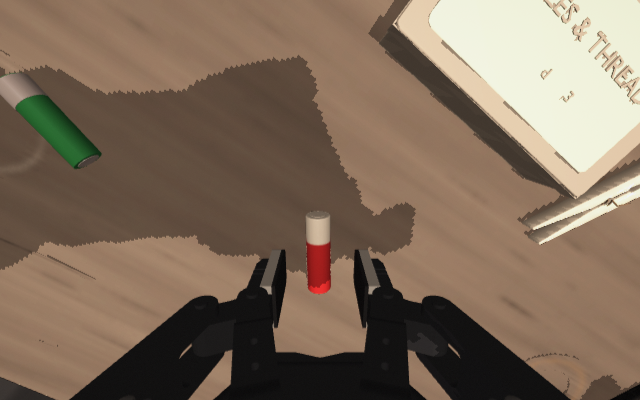

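```bash
python3 - <<'E'
from h import *
c=cams.get_calibration('wrist'); s=readout.read_state()
R=Ro.from_euler('xyz',s['tool_rot']).as_matrix()
print('tcp cam',c['R']@s['eef_pos']+c['t'],'cam z',(-c['R'].T@c['t'])[2])
for p in [(285,250),(357,250),(274,326),(365,326)]:
    w=38.4; g=72 if p[1]==250 else 91
    d=c['fx']*w/g
    o,dd=ray(c,*p); X=o+dd*d; print(p,'world',X.round(1),'tool',(R.T@(X-s['eef_pos'])).round(1))
im=cv2.imread('pics/w5.png');cv2.imwrite('pics/z7.png',cv2.resize(im[200:350,230:410],None,fx=4.4,fy=4,interpolation=2))
E
```

```text
tcp cam [ -0.54492598  25.18223414 180.45684739] cam z 159.16550024817505
(285, 250) world [ 461.6 -252.3   23.4] tool [-27.2 -17.9 -10.6]
(357, 250) world [ 482.9 -284.2   23.4] tool [-27.2  20.5 -10.5]
(274, 326) world [ 448.2 -260.3   61.9] tool [-65.8 -18.7   5. ]
(365, 326) world [ 469.5 -292.2   61.9] tool [-65.8  19.7   5.1]
```

View pics/z7.png

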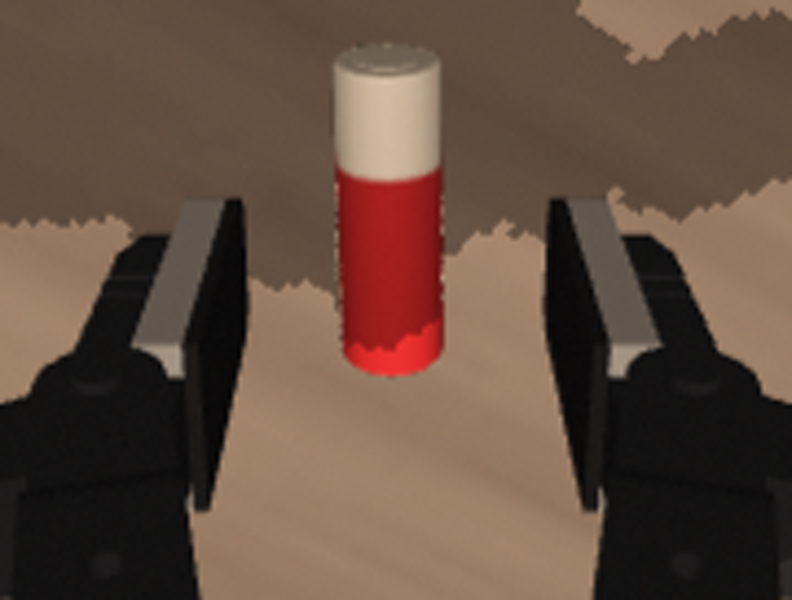

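```bash
python3 -m creep '[[[0.04,0,0],0,0.65],[[0.08,0,0],0,0.7],[[0.12,0,0],0,0.7],[[0.14,0,0],0,0.7],[[0.14,0,0],0,0.7]]'; python3 - <<'E'
from h import *
plan([463,-272.5,-20],123.8)
im=cams.get_image('wrist');cv2.imwrite('pics/w6.png',im)
cv2.imwrite('pics/z8.png',cv2.resize(im[200:350,230:410],None,fx=4.4,fy=4,interpolation=2))
E
```

```text
clock: 4.85
eef_pos: [462.3, -272.8, -18.4]
tool_rot: [-1.137, 1.57, 2.595]
force: [0.2, 0.5, 1.0]
width: 25.8
clock 4.85 tcp [ 462.3 -272.8  -18.4] jaw -56.18 w 25.8 toolx [-0.001  0.    -1.   ] F [0.2 0.5 1. ]
shift [ 0.016  0.001 -0.007] spin 0.0
```

View pics/z8.png

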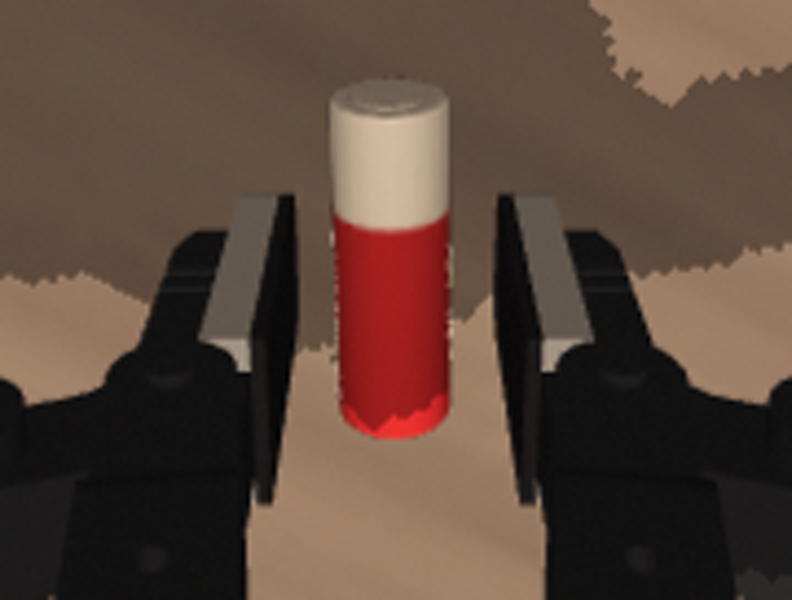

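```bash
python3 - <<'E'
from h import *
c=cams.get_calibration('wrist'); s=readout.read_state()
print(s['eef_pos'], s['qpos'].round(4))
print('cam',(-c['R'].T@c['t']).round(1),'tool',(Ro.from_euler('xyz',s['tool_rot']).as_matrix().T@(-c['R'].T@c['t']-s['eef_pos'])).round(1))
for z in(-20,-10,0,8.4,16.8,25):
    A=onz(c,318,220,z);B=onz(c,320,308,z); L=onz(c,305.7,250,z);Q=onz(c,332.3,250,z)
    print(z,A.round(1),B.round(1),np.hypot(*(A-B)[:2]).round(1),'wid',np.hypot(*(L-Q)[:2]).round(1))
im=cv2.imread('pics/w1.png'); 
cv2.imwrite('pics/z9.png',cv2.resize(im[150:225,270:345],None,fx=8,fy=8,interpolation=2))
E
```

```text
[ 462.41306075 -272.86222897  -18.22169536] [ 0.4529  0.8294  0.0428  1.9824 -0.097   0.3321 -0.4069]
cam [ 530.6 -228.1  144.7] tool [-163.     0.7  -81.5]
-20 [ 475.7 -263.4  -20. ] [ 421.6 -301.1  -20. ] 66.0 wid 17.2
-10 [ 479.  -261.3  -10. ] [ 428.2 -296.7  -10. ] 62.0 wid 16.2
0 [ 482.4 -259.1    0. ] [ 434.8 -292.3    0. ] 58.0 wid 15.1
8.4 [ 485.2 -257.3    8.4] [ 440.4 -288.5    8.4] 54.6 wid 14.2
16.8 [ 488.  -255.5   16.8] [ 445.9 -284.8   16.8] 51.2 wid 13.4
25 [ 490.7 -253.8   25. ] [ 451.4 -281.2   25. ] 47.9 wid 12.5
```

View pics/z9.png

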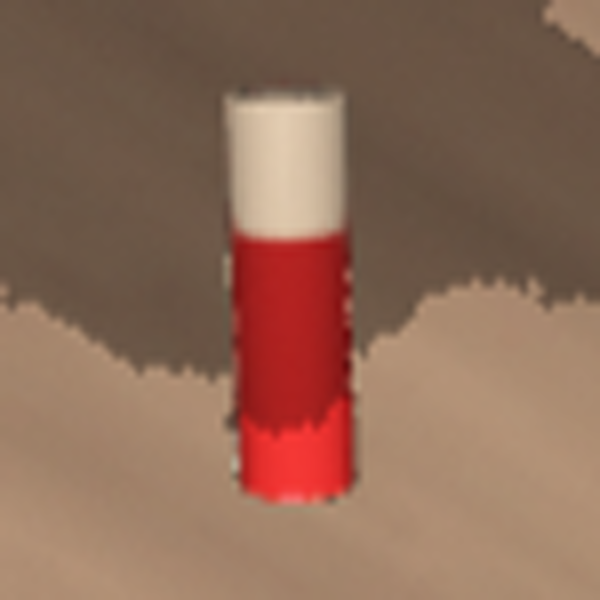

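View pics/w6.png

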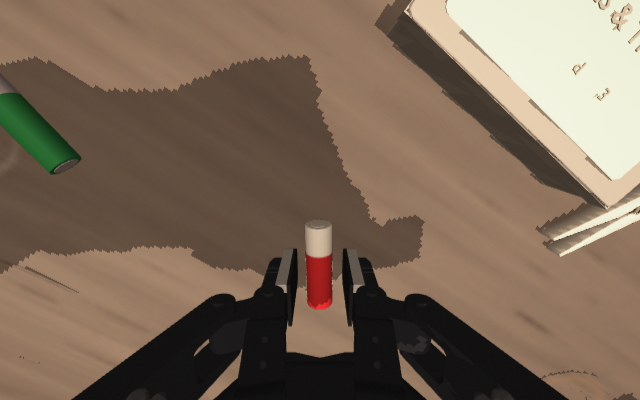

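```bash
python3 -m creep '[[[0,0,0],0,0.8],[[0,0,0],0,0.9],[[0,0,0],0,1],[[0,0,0],0,1],[[0,0,0],0,1],[[0,0,0],0,1]]'; python3 - <<'E'
from h import *
plan([463,-272.5,-20],123.8)
im=cams.get_image('wrist')
cv2.imwrite('pics/z10.png',cv2.resize(im[200:350,230:410],None,fx=4.4,fy=4,interpolation=2))
E
```

```text
clock: 5.5
eef_pos: [462.7, -273.0, -17.7]
tool_rot: [2.141, 1.571, -0.411]
force: [-1.2, 0.0, 4.5]
width: 13.9
clock 5.5 tcp [ 462.7 -273.   -17.7] jaw -56.18 w 13.9 toolx [ 0. -0. -1.] F [-1.2  0.   4.5]
shift [ 0.023 -0.002 -0.006] spin 0.0
```

View pics/z10.png

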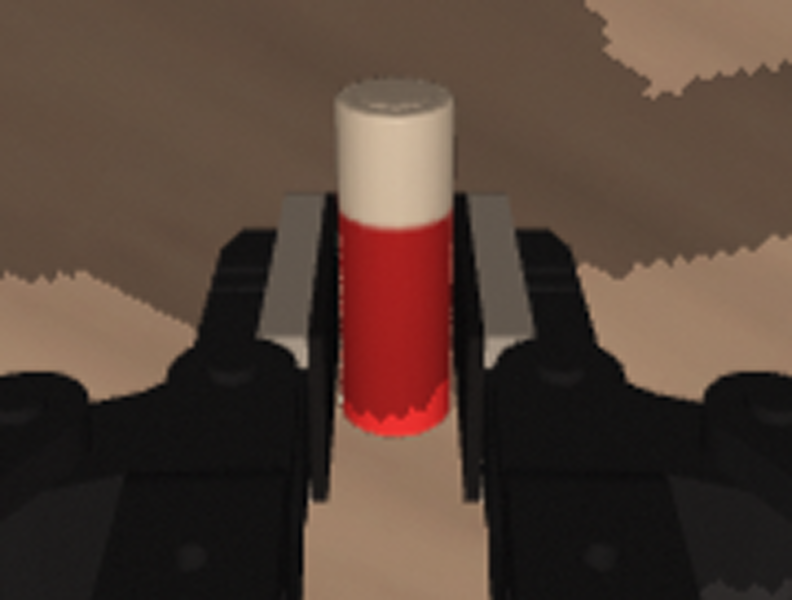

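```bash
python3 -m creep '[[[0,0,0],0,0.7],[[0,0,0],0,0.7],[[0.02,0,0],0,0.7],[[0.04,0,0],0,0.7],[[0.04,0,0],0,0.7]]'; python3 - <<'E'
from h import *
plan([463,-272.5,-22],123.8)
E
```

```text
clock: 6.05
eef_pos: [462.7, -273.0, -21.4]
tool_rot: [2.704, 1.571, 0.153]
force: [-1.1, 1.1, 8.9]
width: 25.8
clock 6.05 tcp [ 462.7 -273.   -21.4] jaw -56.18 w 25.8 toolx [ 0.  0. -1.] F [-1.1  1.1  8.9]
shift [ 0.006 -0.002 -0.005] spin 0.0
```

```bash
python3 -m creep '[[[-0.04,0,0],0,0.75],[[-0.04,0,0],0,0.9],[[-0.04,0,0],0,1],[[-0.04,0,0],0,1],[[-0.04,0,0],0,1],[[-0.04,0,0],0,1],[[-0.14,0,0],0,1],[[-0.24,0,0],0,1],[[-0.24,0,0],0,1]]'; python3 - <<'E'
from h import *
plan([463,-272.5,-20],123.8)
im=cams.get_image('wrist')
cv2.imwrite('pics/w7.png',im)
E
```

```text
clock: 6.95
eef_pos: [463.6, -273.5, 3.4]
tool_rot: [2.041, 1.568, -0.51]
force: [0.0, 0.1, -0.4]
width: 14.2
clock 6.95 tcp [ 463.6 -273.5    3.4] jaw -56.18 w 14.2 toolx [ 0.002 -0.001 -1.   ] F [ 0.   0.1 -0.4]
shift [ 0.234 -0.012 -0.001] spin 0.0
```

View pics/w7.png

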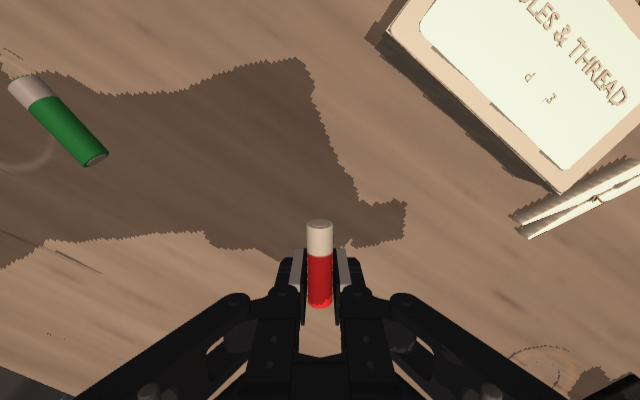

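```bash
python3 -m creep '[[[-0.4,0,0],0,1],[[-0.8,0,0],-0.1,1],[[-1,0,0],-0.3,1],[[-1,0,0],-0.45,1],[[-1,0,0],-0.6,1],[[-1,0,0],-0.77,1],[[-1,0,0],-0.77,1]]'; python3 - <<'E'
from h import *
plan([507.5,97,140],12.9)
E
```

```text
clock: 7.7
eef_pos: [462.3, -272.9, 101.9]
tool_rot: [-2.649, 1.57, 1.688]
force: [0.2, 0.5, 0.4]
width: 14.2
clock 7.7 tcp [ 462.3 -272.9  101.9] jaw -21.51 w 14.2 toolx [-0.     0.001 -1.   ] F [0.2 0.5 0.4]
shift [-0.379 -0.936 -3.607] spin -0.765
```

```bash
python3 -m creep '[[[-0.1,-0.07,-0.3],-0.19,1],[[-0.2,-0.14,-0.6],-0.38,1],[[-0.3,-0.25,-0.95],-0.57,1],[[-0.38,-0.25,-0.98],-0.7,1],[[-0.38,-0.25,-0.98],-0.765,1],[[-0.38,-0.25,-0.98],-0.765,1]]'; python3 -c "
from h import *
plan([507.5,97,140],12.9)"
```

```text
clock: 8.3
eef_pos: [475.3, -172.3, 140.1]
tool_rot: [2.446, 1.571, 1.098]
force: [0.4, -0.5, 0.5]
width: 14.5
clock 8.3 tcp [ 475.3 -172.3  140.1] jaw 12.77 w 14.5 toolx [ 0.  0. -1.] F [ 0.4 -0.5  0.5]
shift [ 1.000e-03  9.090e-01 -2.555e+00] spin -0.003
```

```bash
python3 -m creep '[[[0,0.12,-0.35],0,1],[[0,0.25,-0.7],0,1],[[0,0.34,-0.95],0,1],[[0,0.35,-1],0,1]]' && python3 -m creep '[[[0,0.12,-0.35],0,1],[[0,0.25,-0.7],0,1],[[0,0.34,-0.95],0,1],[[0,0.35,-1],0,1],[[0,0.35,-1],0,1]]'; python3 -c "
from h import *
plan([507.5,97,140],12.9)"
```

```text
clock: 8.7
eef_pos: [487.4, -63.6, 139.8]
tool_rot: [2.905, 1.569, 1.561]
force: [-0.5, -0.5, -0.7]
width: 14.5
clock: 9.2
eef_pos: [498.6, 37.6, 139.7]
tool_rot: [-1.128, 1.57, -2.475]
force: [-0.1, -0.4, -0.2]
width: 14.1
clock 9.2 tcp [498.6  37.6 139.7] jaw 12.85 w 14.1 toolx [-0.001 -0.001 -1.   ] F [-0.1 -0.4 -0.2]
shift [-0.003  0.219 -0.559] spin -0.001
```

```bash
python3 -m creep '[[[0,0.11,-0.3],0,1],[[0,0.22,-0.5],0,1],[[0,0.22,-0.56],0,1],[[0,0.22,-0.56],0,1],[[0,0.22,-0.56],0,1]]'; python3 - <<'E'
from h import *
plan([507.5,97,140],12.9)
im=cams.get_image('wrist');cv2.imwrite('pics/w8.png',im)
cv2.imwrite('pics/top2.png',cams.get_image('top'))
E
```

```text
clock: 9.7
eef_pos: [507.3, 94.8, 139.8]
tool_rot: [-0.772, 1.569, -2.12]
force: [-0.5, -0.7, -0.5]
width: 14.0
clock 9.7 tcp [507.3  94.8 139.8] jaw 12.73 w 14.0 toolx [-0.001 -0.002 -1.   ] F [-0.5 -0.7 -0.5]
shift [-0.002  0.007 -0.021] spin -0.004
```

View pics/w8.png

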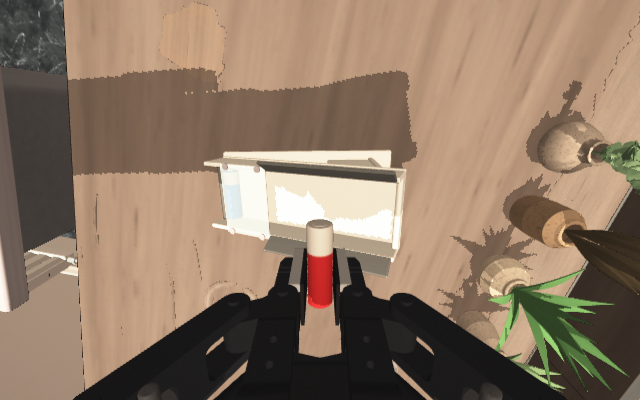

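```bash
python3 - <<'E'
from h import *
im=cv2.imread('pics/w8.png')
cv2.imwrite('pics/z11.png',cv2.resize(im[140:290,200:415],None,fx=3.7,fy=4,interpolation=2))
E
```

```text
(no output)
```

View pics/z11.png

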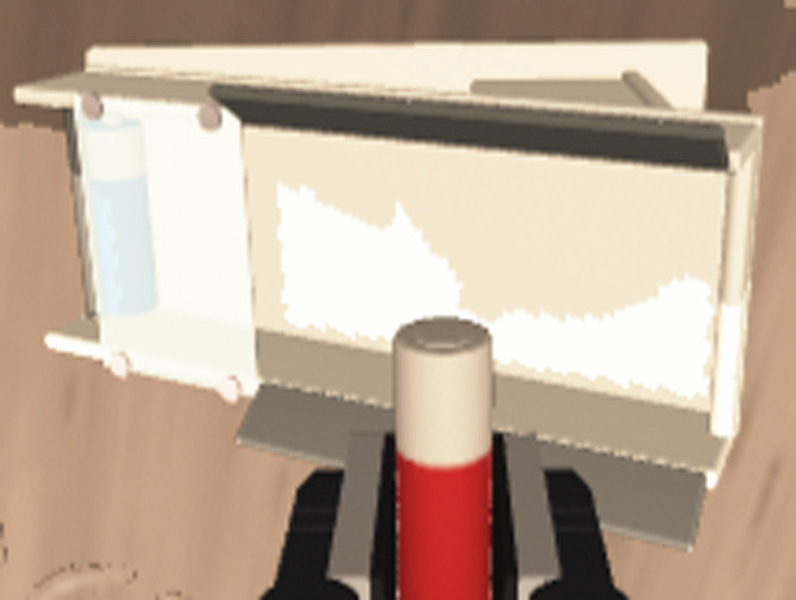

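```bash
python3 - <<'E'
from h import *
c=cams.get_calibration('wrist'); s=readout.read_state(); print(s['eef_pos'])
f=lambda x,y:(200+(x+.5)/3.7-.5,140+(y+.5)/4-.5)
def seg(n,a,b,z):
    A,B=onz(c,*f(*a),z),onz(c,*f(*b),z);d=B-A
    print(n,A.round(1),B.round(1),'mid',((A+B)/2).round(1),'len',np.hypot(*d[:2]).round(1),'ang',np.degrees(np.arctan2(d[1],d[0])).round(1))
for z in(0,6): seg('base',(88,50),(705,42),z)
seg('cover edge',(243,112),(258,385),71.7)
seg('lip',(760,120),(712,485),99)
seg('lipin',(727,165),(712,405),86)
seg('lowend',(17,92),(48,342),45)
seg('blue',(115,122),(133,312),30)
E
```

```text
[507.56603546  95.23733055 139.90353338]
base [399.1 110.4   0. ] [570.8 151.1   0. ] mid [485.  130.8   0. ] len 176.5 ang 13.3
base [400.9 111.7   6. ] [569.2 151.6   6. ] mid [485.  131.6   6. ] len 173.0 ang 13.3
cover edge [455.5 120.5  71.7] [468.8  60.5  71.7] mid [462.2  90.5  71.7] len 61.5 ang -77.5
lip [558.8 147.7  99. ] [572.   73.8  99. ] mid [565.4 110.8  99. ] len 75.1 ang -79.9
lipin [559.3 136.   86. ] [571.6  85.6  86. ] mid [565.5 110.8  86. ] len 51.8 ang -76.2
lowend [396.5 106.6  45. ] [410.2  46.5  45. ] mid [403.3  76.5  45. ] len 61.7 ang -77.2
blue [416.9 100.9  30. ] [427.8  52.6  30. ] mid [422.4  76.8  30. ] len 49.6 ang -77.3
```

```bash
python3 - <<'E'
from h import *
c=cams.get_calibration('wrist'); s=readout.read_state()
f=lambda x,y:(200+(x+.5)/3.7-.5,140+(y+.5)/4-.5)
for z in (165,173):
  X=onz(c,*f(443,328),z); print(z,X, np.hypot(*(X-s['eef_pos'])[:2]))
  X=onz(c,320,306,z); print(z,X, np.hypot(*(X-s['eef_pos'])[:2]))
plan([512,99,140],13);plan([512,99,57],13)
E
```

```text
165 [501.20592919 120.40276645 165.        ] 25.95669693588553
165 [513.14187771  68.85330799 165.        ] 26.96676960572841
173 [500.50780813 123.55794885 173.        ] 29.18691477854246
173 [511.75056672  75.00226719 173.        ] 20.66320620474651
clock 9.8 tcp [507.6  95.2 139.9] jaw 12.73 w 14.5 toolx [-0.001 -0.001 -1.   ] F [-0.3 -0.4 -0.2]
shift [-0.001  0.052 -0.027] spin -0.006
clock 9.8 tcp [507.6  95.2 139.9] jaw 12.73 w 14.5 toolx [-0.001 -0.001 -1.   ] F [-0.3 -0.4 -0.2]
shift [ 0.829  0.052 -0.028] spin -0.006
```

```bash
python3 -m creep '[[[0.15,0.05,-0.03],-0.006,1],[[0.3,0.05,-0.03],-0.006,1],[[0.45,0.05,-0.03],-0.006,1],[[0.55,0.05,-0.03],-0.006,1],[[0.55,0.05,-0.03],-0.006,1]]'; python3 - <<'E'
from h import *
plan([512,99,58],13)
im=cams.get_image('wrist')
cv2.imwrite('pics/w9.png',im[100:400,100:540])
E
```

```text
clock: 10.3
eef_pos: [510.9, 101.0, 83.2]
tool_rot: [-1.554, 1.567, -2.895]
force: [1.0, -0.1, -1.5]
width: 14.4
clock 10.3 tcp [510.9 101.   83.2] jaw 13.16 w 14.4 toolx [-0.003 -0.001 -1.   ] F [ 1.  -0.1 -1.5]
shift [0.252 0.007 0.022] spin 0.003
```

View pics/w9.png

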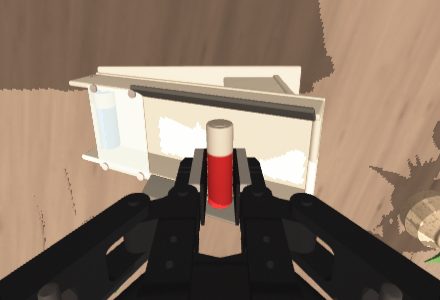

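```bash
python3 -m creep '[[[0.07,0,0.01],0,1],[[0.14,0,0.01],0,1],[[0.2,0,0.01],0,1],[[0.24,0,0.01],0,1],[[0.24,0,0.01],0,1]]'; python3 - <<'E'
from h import *
plan([512,99,58],13)
im=cams.get_image('wrist')
cv2.imwrite('pics/w10.png',cv2.resize(im[120:340,180:440],None,fx=3,fy=2.7,interpolation=2))
im=cams.get_image('scene')
cv2.imwrite('pics/s10.png',cv2.resize(im[150:250,340:450],None,fx=6,fy=6,interpolation=2))
E
```

```text
clock: 10.85
eef_pos: [511.8, 100.5, 60.4]
tool_rot: [-1.561, 1.57, -2.902]
force: [-1.0, -0.4, 0.3]
width: 14.4
clock 10.85 tcp [511.8 100.5  60.4] jaw 13.17 w 14.4 toolx [-0.001 -0.    -1.   ] F [-1.  -0.4  0.3]
shift [ 0.024 -0.002  0.015] spin 0.004
```

View pics/w10.png

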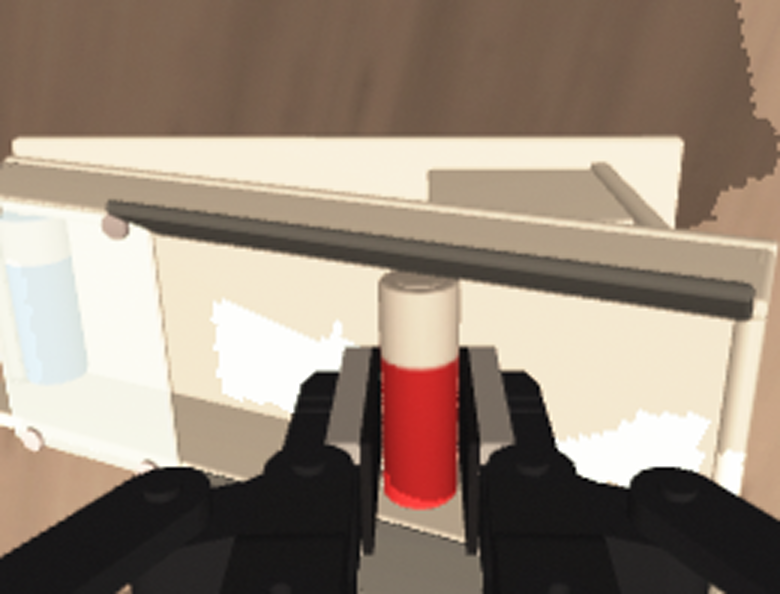

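View pics/s10.png

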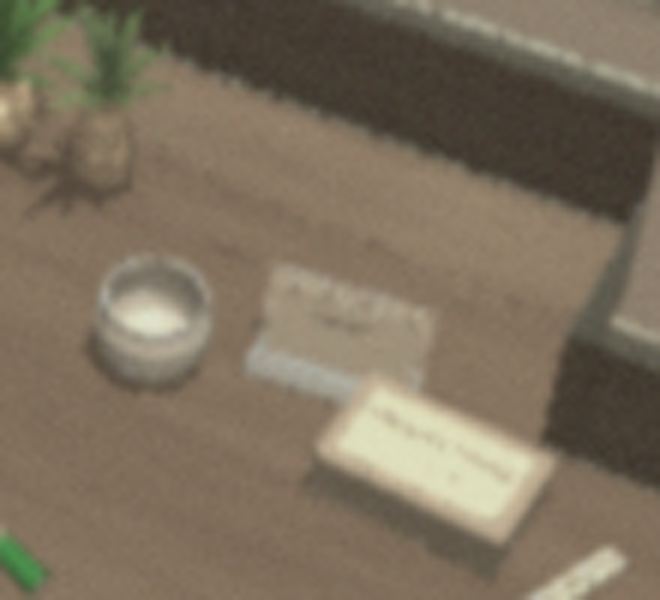

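```bash
python3 -m creep '[[[0.02,0,0.015],0,1],[[0.03,0,0.015],0,1],[[0.03,0,0.015],0,1]]'; python3 - <<'E'
from h import *
plan([512,99,58],13)
im=cams.get_image('wrist')
cv2.imwrite('pics/w11.png',cv2.resize(im[120:340,180:440],None,fx=3,fy=2.7,interpolation=2))
E
```

```text
clock: 11.25
eef_pos: [512.6, 98.9, 58.0]
tool_rot: [-0.891, 1.571, -2.232]
force: [-0.3, 0.0, -0.0]
width: 14.4
clock 11.25 tcp [512.6  98.9  58. ] jaw 13.15 w 14.4 toolx [-0. -0. -1.] F [-0.3  0.  -0. ]
shift [-0.    -0.006 -0.002] spin 0.003
```

View pics/w11.png

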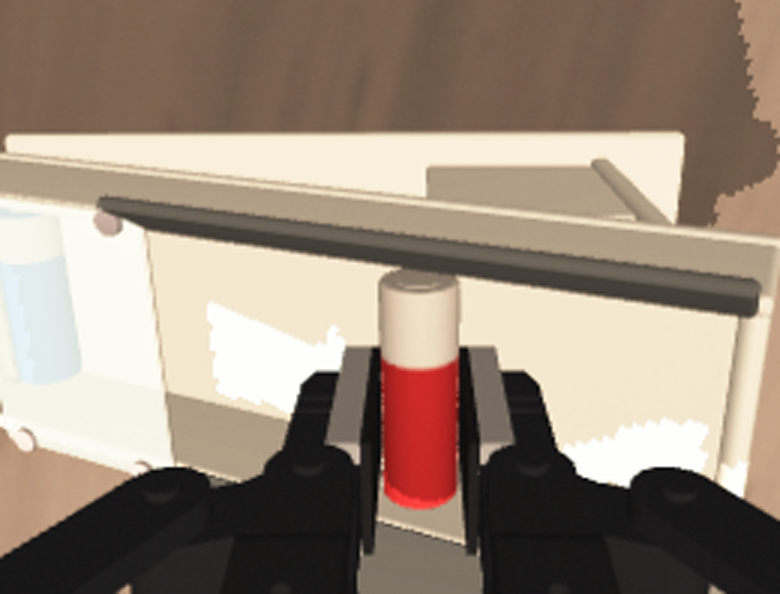

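```bash
python3 -m creep '[[[0,0,0],0,0.9],[[0,0,0],0,0.7],[[0,0,0],0,0.6],[[0,0,0],0,0.6],[[0,0,0],0,0.6],[[0,0,0],0,0.6],[[-0.1,0,0],0,0.6],[[-0.3,0,0],0,0.6],[[-0.6,0,0],0,0.6],[[-0.8,0,0],0,0.6]]'; python3 - <<'E'
from h import *
plan([512,99,140],13)
im=cams.get_image('wrist')
cv2.imwrite('pics/w12.png',im[100:400,100:540])
E
```

```text
clock: 12.3
eef_pos: [513.2, 99.3, 140.3]
tool_rot: [1.62, 1.569, 0.28]
force: [1.1, -1.1, 0.0]
width: 34.3
clock 12.3 tcp [513.2  99.3 140.3] jaw 13.17 w 34.3 toolx [ 0.002  0.001 -1.   ] F [ 1.1 -1.1  0. ]
shift [ 0.003 -0.012  0.   ] spin 0.004
```

View pics/w12.png

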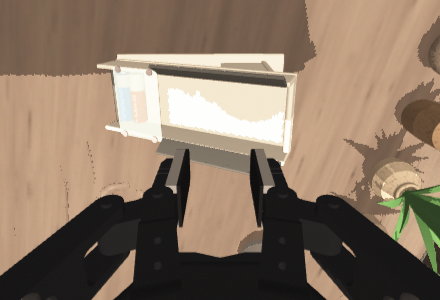

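```bash
python3 -m creep '[[[0,-0.12,0.33],0,0.6],[[0,-0.25,0.66],0,0.6],[[0,-0.35,0.95],0,0.6],[[0,-0.35,1],0,0.6]]'; python3 -m creep '[[[0,-0.12,0.33],0.1,0.6],[[0,-0.25,0.66],0.29,0.6],[[0,-0.4,1],0.48,0.6],[[0,-0.4,1],0.67,0.6],[[0,-0.4,1],0.755,0.6],[[0,-0.4,1],0.755,0.6]]'; python3 -c "
from h import *
plan([448.7,-118,60],-20.8)"
```

```text
clock: 12.75
eef_pos: [500.2, -11.1, 138.2]
tool_rot: [-0.644, 1.568, -1.991]
force: [0.3, -0.3, -0.4]
width: 33.8
clock: 13.35
eef_pos: [485.5, -112.3, 138.3]
tool_rot: [2.169, 1.57, 0.235]
force: [-0.5, -0.2, 0.3]
width: 34.3
clock 13.35 tcp [ 485.5 -112.3  138.3] jaw -20.8 w 34.3 toolx [ 0.001  0.    -1.   ] F [-0.5 -0.2  0.3]
shift [ 0.783 -0.324  0.185] spin 0.0
```

```bash
python3 -m creep '[[[0.2,-0.15,0.1],0,0.6],[[0.4,-0.32,0.18],0,0.6],[[0.65,-0.32,0.18],0,0.6],[[0.78,-0.32,0.18],0,0.6],[[0.78,-0.32,0.18],0,0.6],[[0.78,-0.32,0.18],0,0.6]]'; python3 - <<'E'
from h import *
plan([448.7,-118,-17],-20.8)
c=cams.get_calibration('wrist');im=cams.get_image('wrist')
cv2.imwrite('pics/w13.png',im)
for b in blobs(im,'green',100): print(b, onz(c,*b[1],7.5))
E
```

```text
clock: 13.95
eef_pos: [449.3, -117.6, 60.3]
tool_rot: [3.022, 1.57, 1.09]
force: [0.2, 0.1, 0.8]
width: 34.3
clock 13.95 tcp [ 449.3 -117.6   60.3] jaw -20.69 w 34.3 toolx [ 0.  0. -1.] F [0.2 0.1 0.8]
shift [ 0.773 -0.004  0.006] spin 0.002
(np.int32(623), array([318.01284109, 222.59390048]), ((318.0, 223.0), (40.0, 16.0), 90.0)) [ 445.78918368 -123.10866985    7.5       ]
```

View pics/w13.png

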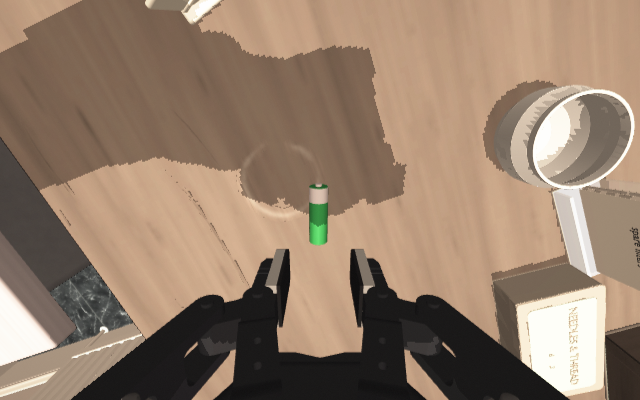

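```bash
python3 - <<'E'
from h import *
c=cams.get_calibration('wrist')
A=onz(c,318,185.5,7.5);B=onz(c,318,243,7.5);print(A,B,(A+B)/2,np.linalg.norm(A-B));m=(A+B)/2
plan([m[0],m[1],-17],-20.8)
E
python3 -m creep '[[[0.2,0,0],0,0.6],[[0.4,0,0],0,0.6],[[0.55,0,0],0,0.6],[[0.65,0,0],0,0.65],[[0.65,0,0],0,0.65]]'
```

```text
[457.29540399 -94.16553365   7.5       ] [ 439.50566219 -140.74098783    7.5       ] [ 448.40053309 -117.45326074    7.5       ] 49.85727474532192
clock 14.0 tcp [ 449.6 -117.8   60.6] jaw -20.72 w 34.3 toolx [ 0.001  0.    -1.   ] F [ 1.1  0.2 -0.5]
shift [ 0.776 -0.013  0.001] spin 0.002
clock: 14.5
eef_pos: [449.4, -118.2, -5.0]
tool_rot: [1.897, 1.57, -0.036]
force: [-0.4, -0.3, 0.0]
width: 29.8
```

```bash
python3 -m creep '[[[0.06,-0.01,0],0,0.7],[[0.12,-0.01,0],0,0.7],[[0.12,-0.01,0],0,0.85],[[0.12,-0.01,0],0,1],[[0.12,-0.01,0],0,1],[[0.12,-0.01,0],0,1],[[0.12,-0.01,0],0,1]]'; python3 - <<'E'
from h import *
plan([448.4,-117.5,-17],-20.8)
im=cams.get_image('wrist')
cv2.imwrite('pics/w14.png',cv2.resize(im[200:350,230:410],None,fx=4.4,fy=4,interpolation=2))
E
```

```text
clock: 15.2
eef_pos: [448.4, -117.9, -16.5]
tool_rot: [1.502, 1.57, -0.432]
force: [0.3, -0.7, 2.8]
width: 12.1
clock 15.2 tcp [ 448.4 -117.9  -16.5] jaw -20.8 w 12.1 toolx [ 0.001 -0.001 -1.   ] F [ 0.3 -0.7  2.8]
shift [ 0.005 -0.002 -0.004] spin 0.0
```

View pics/w14.png

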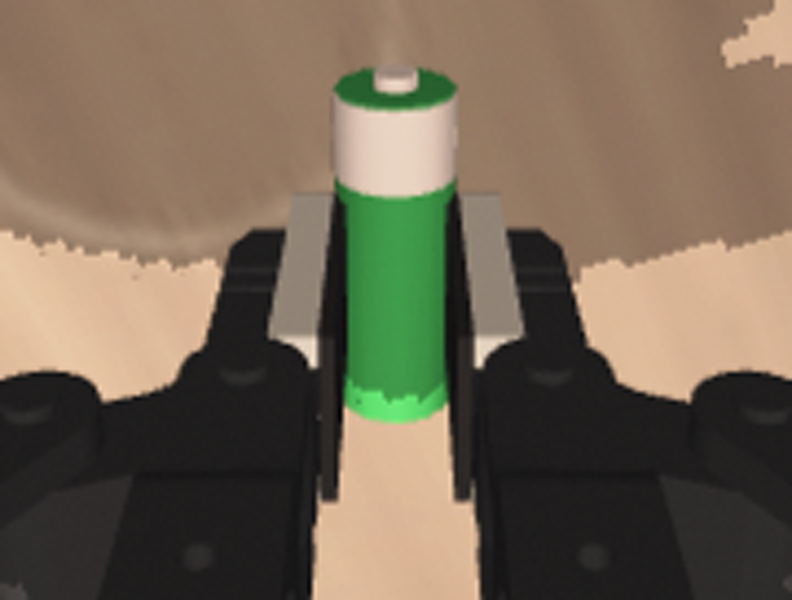

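```bash
python3 -m creep '[[[-0.1,0,0],0,1],[[-0.2,0,0],0,1],[[-0.3,0,0],0,1],[[-0.3,0,0],0,1]]'; python3 - <<'E'
from h import *
plan([448.4,-117.5,-17],-20.8)
im=cams.get_image('wrist')
cv2.imwrite('pics/w15.png',cv2.resize(im[150:350,200:440],None,fx=3,fy=3,interpolation=2))
E
```

```text
clock: 15.65
eef_pos: [448.8, -118.1, 14.6]
tool_rot: [1.889, 1.568, -0.045]
force: [0.8, 0.7, -0.7]
width: 12.6
clock 15.65 tcp [ 448.8 -118.1   14.6] jaw -20.84 w 12.6 toolx [ 0.003 -0.    -1.   ] F [ 0.8  0.7 -0.7]
shift [ 0.316 -0.007 -0.004] spin -0.001
```

View pics/w15.png

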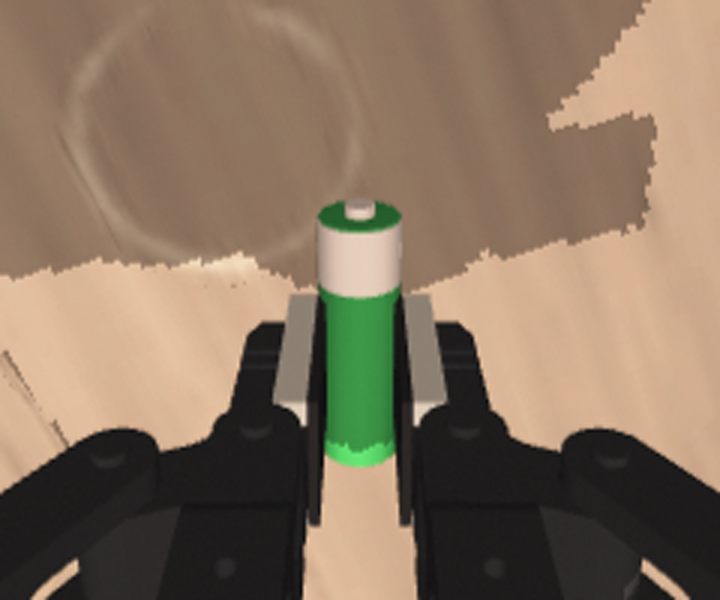

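```bash
python3 -m creep '[[[-0.3,0,0],0,1],[[-0.6,0,0],-0.15,1],[[-0.9,0,0],-0.34,1],[[-1,0,0],-0.53,1],[[-1,0,0],-0.7,1],[[-1,0,0],-0.755,1],[[-1,0,0],-0.755,1]]'; python3 - <<'E'
from h import *
plan([512,99,140],13.1)
E
```

```text
clock: 16.4
eef_pos: [447.5, -118.1, 112.9]
tool_rot: [-2.497, 1.57, 2.445]
force: [-0.2, -0.3, 0.3]
width: 12.2
clock 16.4 tcp [ 447.5 -118.1  112.9] jaw 13.14 w 12.2 toolx [-0.  0. -1.] F [-0.2 -0.3  0.3]
shift [-0.271  1.121 -1.967] spin 0.001
```

```bash
python3 -m creep '[[[-0.1,0.15,-0.3],0,1],[[-0.2,0.3,-0.6],0,1],[[-0.27,0.5,-0.9],0,1],[[-0.27,0.56,-0.98],0,1]]'; python3 -m creep '[[[0,0.15,-0.3],0,1],[[0,0.3,-0.6],0,1],[[0,0.5,-0.9],0,1],[[0,0.56,-0.98],0,1],[[0,0.56,-0.98],0,1],[[0,0.56,-0.98],0,1]]'; python3 - <<'E'
from h import *
plan([512,99,140],13.1);plan([512,99,58],13.1)
im=cams.get_image('wrist')
cv2.imwrite('pics/w16.png',cv2.resize(im[140:340,200:440],None,fx=3,fy=3,interpolation=2))
E
```

```text
clock: 16.8
eef_pos: [482.1, -5.0, 141.2]
tool_rot: [1.988, 1.566, 0.651]
force: [0.1, 0.1, -0.2]
width: 12.7
clock: 17.4
eef_pos: [511.5, 96.7, 139.3]
tool_rot: [-0.974, 1.568, -2.316]
force: [-0.8, -0.8, -0.3]
width: 12.1
clock 17.4 tcp [511.5  96.7 139.3] jaw 13.09 w 12.1 toolx [-0.002 -0.002 -1.   ] F [-0.8 -0.8 -0.3]
shift [-0.007  0.01  -0.021] spin -0.0
clock 17.4 tcp [511.5  96.7 139.3] jaw 13.09 w 12.1 toolx [-0.002 -0.002 -1.   ] F [-0.8 -0.8 -0.3]
shift [ 0.813  0.012 -0.023] spin -0.0
```

View pics/w16.png

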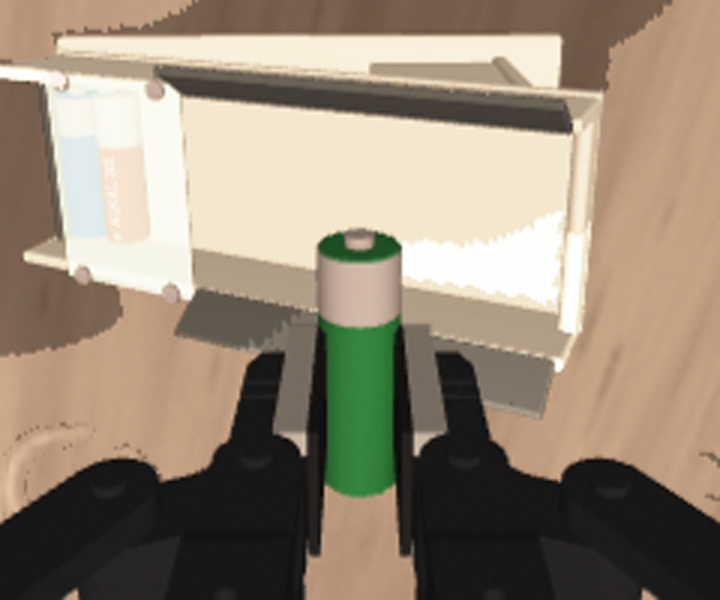

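Blue and red lie in order under the cover and the green one is held straight above the mouth. Lowering as before.

```bash
python3 -m creep '[[[0.15,0.01,-0.02],0,1],[[0.3,0.01,-0.02],0,1],[[0.45,0.01,-0.02],0,1],[[0.6,0.01,-0.02],0,1],[[0.7,0.01,-0.02],0,1],[[0.78,0.01,-0.02],0,1],[[0.81,0.01,-0.02],0,1],[[0.81,0.01,-0.02],0,1]]'; python3 - <<'E'
from h import *
plan([512,99,58],13.1)
im=cams.get_image('wrist')
cv2.imwrite('pics/w17.png',cv2.resize(im[120:340,180:440],None,fx=3,fy=2.7,interpolation=2))
E
```

```text
clock: 18.25
eef_pos: [512.7, 100.5, 58.7]
tool_rot: [-1.572, 1.57, -2.913]
force: [-0.0, 0.4, -1.0]
width: 12.2
clock 18.25 tcp [512.7 100.5  58.7] jaw 13.16 w 12.2 toolx [-0. -0. -1.] F [-0.   0.4 -1. ]
shift [ 0.007 -0.01   0.013] spin 0.001
```

View pics/w17.png

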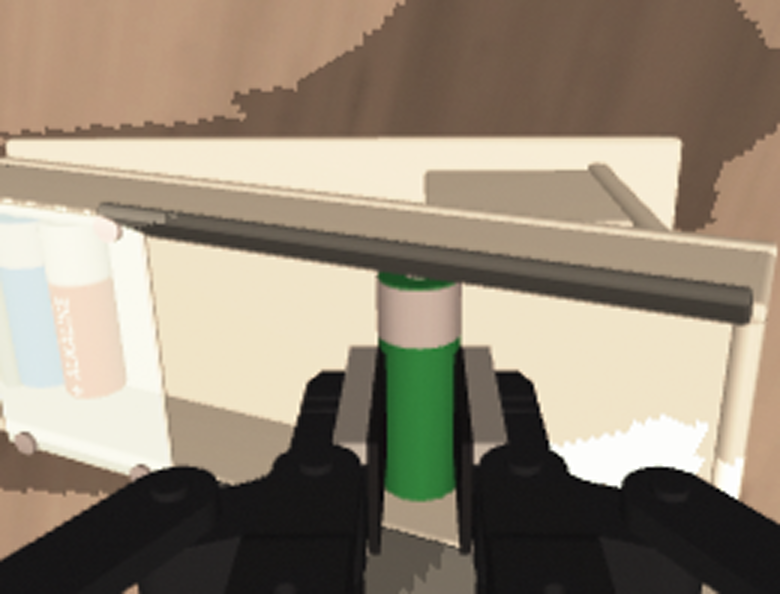

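```bash
python3 -m creep '[[[0,0,0.025],0,1],[[0,0,0.025],0,1],[[0,0,0.025],0,0.9],[[0,0,0.025],0,0.7],[[0,0,0.025],0,0.6],[[0,0,0.025],0,0.6],[[0,0,0.025],0,0.6],[[0,0,0.025],0,0.6],[[-0.1,0,0.025],0,0.6],[[-0.3,0,0.025],0,0.6],[[-0.6,0,0.025],0,0.6],[[-0.8,0,0.025],0,0.6],[[-1,0,0.025],0,0.6],[[-1,0,0.025],0,0.6],[[-1,0,0.025],0,0.6],[[-1,0,0.025],0,0.6],[[-1,0,0.025],0,0.6]]'; python3 - <<'E'
from h import *
plan([512,99,140],13)
im=cams.get_image('wrist')
cv2.imwrite('pics/w18.png',cv2.resize(im[100:300,180:440],None,fx=3,fy=3,interpolation=2))
E
```

```text
clock: 20.0
eef_pos: [512.7, 98.0, 158.2]
tool_rot: [-1.596, 1.569, -2.936]
force: [0.7, -0.0, 0.1]
width: 34.0
clock 20.0 tcp [512.7  98.  158.2] jaw 13.18 w 34.0 toolx [-0.002 -0.    -1.   ] F [ 0.7 -0.   0.1]
shift [ 0.182 -0.004 -0.011] spin 0.004
```

View pics/w18.png

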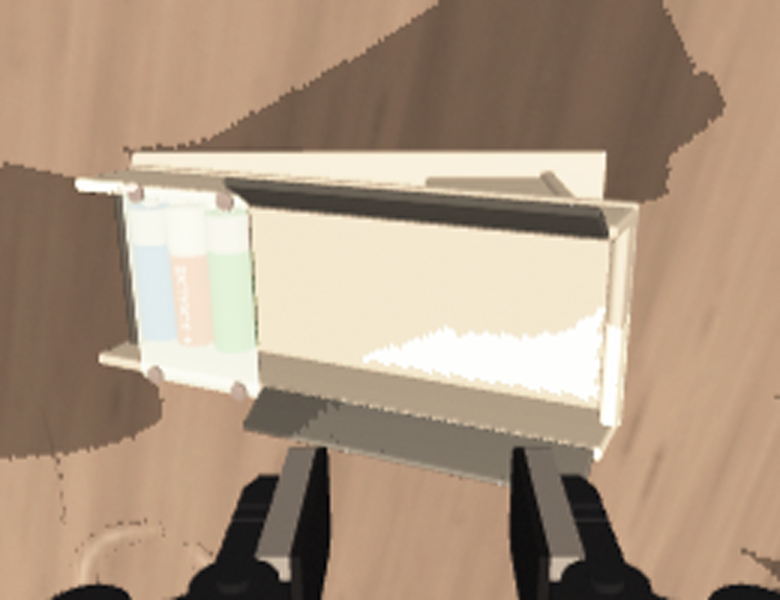

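```bash
python3 - <<'E'
from h import *
im=cams.get_image('top'); cv2.imwrite('pics/top9.png',im)
E
```

```text
(no output)
```

View pics/top9.png

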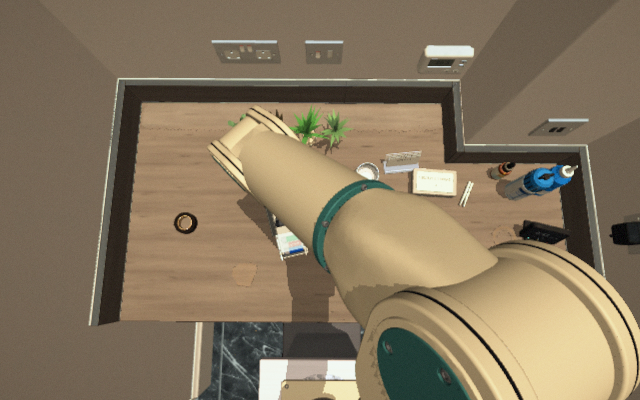

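The tape roll (185,223), the peg (467,193) and the visible part of the cup (367,172) are where they were at the start, and the robot touches nothing.

```bash
python3 -c "
from cell import order
print(order.finish_job())"
```

```text
the job is handed in; nothing more can be done
None
```

I loaded the red battery and then the green one through the mouth. Both rolled down and lie in a row behind the blue one, in the order blue, red, green. I handed the job in at about 20 s of the 48 s allowed.

**Last checks:**
- The final wrist picture shows the three batteries side by side under the clear cover, straight across the channel.
- The top view shows the tape roll and the peg where they were. The cup was partly hidden by the arm, but its visible part was in its starting place.
- The gripper was open and about 100 mm above where it let go of the green battery, touching nothing.

**What failed or disagreed:**
- **Missed grasp:** My first attempt on the red battery closed on nothing, just above it. The fingertips turned out to be about 20 mm higher than the reported tool point. I found this from the wrist pictures and a light touch on the worktop (about 9 N), and corrected for it from then on.
- **Grip widths:** The gripper read about 14.2 mm on the red battery and 12.2 mm on the green. The stated thicknesses are about 17 mm and 15 mm. Both batteries held firmly anyway.

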